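Clamp a short battery pack into the test cradle

ROBOT

A 6-joint arm with a two-finger parallel gripper is mounted at the origin on the work surface. World frame = base frame: x ahead of the robot, y to its left, z up, the work surface at z = 0. Lengths are in m, angles in degrees, forces in N, time in s.
With the tool pointing down it reaches from about 0.375 to 0.9 m from the base axis. Payload 3.1 kg.
Tool frame: the origin (TCP) lies at the very end of the fingers, on their centre line; the grasp point (between the pads) lies bot.grip_point_offset behind it (bot.grip_point_offset is the distance from the TCP to the grasp point, in m); z points along the fingers, y is the line along which they close (so a half turn about z gives the same grasp; the last joint's range is limited). The gripper opens to 87 mm and grips with 3 to 60 N. Pads are 19 mm wide; open, the fingers measure 117 mm over their backs; the gripper's body (75 mm by 190 mm) begins 51 mm behind the grasp point.
Start: joints at [64.83, 30.224, 82.088, -0, 67.689, -10.227], TCP at [0.161, 0.604, 0.223] pointing down, gripper open.
Joint ranges: [-176.69, 176.69], [-43.24, 126.21], [12.49, 139.97], [-82, 262], [0, 151.66], [-163.58, 163.58]. Speed limits (degrees/s): [159.86, 159.86, 180, 180, 180, 180].

INTERFACE

Orientations are given as a 3x3 rotation matrix whose columns are the frame's x, y, z axes.
In Python, from rig import bot, viewer, ticket gives the robot as it stands.
- The arm moves only by the tool servo_tool, never from a script. Its argument "targets" is a list of rows, each an object with "offset": the shift along the tool's x, y, z in m, a list of three; "dr": the turn, a rotation vector about the tool's x, y, z in degrees, a list of three. In form: [{"offset": [x, y, z], "dr": [ax, ay, az]}, ...]. A call has 1 to 20 rows; each row is the pose to reach, as a shift and turn from the pose commanded when the call began, along the tool's axes at that moment; what a row does not reach only later rows make up. A row lasts 1/12 s, in which the tool goes at most 41.7 mm and 7.16 degrees, less where a joint would pass 70% of its speed; a pose out of reach is approached as far as the arm can. A call with a gripper value outside its range is refused whole. "gripper" is the gripper command: -1 is fully open, 1 is shut, values between are in proportion, set as the call begins (left out, the last holds). The fingers move at their own pace and stop on an object; the grip force is fixed at half the most. Time passes only in rows, so rows that repeat a pose let the fingers close. It gives the time, the measured TCP pose, the force, the opening and the grip force at its end, in the units of the state.
- bot.read_state(): the state, without advancing time (a new reading comes with each control period).
- viewer.capture(name): name is "scene" or "top" or "wrist"; returns a dict with "color" (480x640x3 uint8, red, green, blue), "camera_matrix" (3x3 intrinsics, pixels), "R" (3x3) and "t" (3): a world point X has camera coordinates R X + t. Camera axes: x right, y down, z forward; pixel columns grow to the right and rows downward; lengths in m; the calibration is good to about 2 mm. The wrist camera is an equidistant fisheye: a pixel r from the principal point sees the ray r / f radians off the axis. A picture is of the moment at which its call begins. There is no depth.
- ticket.hand_in(): hands the job in; it is judged then, once.
The state is a dict: "time_s": time; "joint_positions": joint angles; "qvel": joint speeds; "tau": joint torques, N m; "position": TCP position; "tcp_rot": TCP orientation; "force": force on the tool from outside, world axes, zero at the start; "moment": the same for the moment, N m; "opening": opening from 0.0 (shut) to 1.0 (fully open); "grasp_force": force on a finger pad.
Only numpy, scipy, OpenCV 4.12 (cv2) and the standard library are available. Lean on these libraries where they do the work, as an engineer would, in place of code of your own. Each camera call takes 0.05 s, during which the arm holds its last target. There are 200 camera calls.

TASK

Load the short battery pack, not the long one, into the aluminium test cradle: lay it flat between the corner guides, lengthways. Then swing the hinged clamp over and down until it is fully shut, so that it drives the pack home against the sprung bed, and leave it shut.

Things in the scene. Friction and masses are not known exactly. Their poses are not given: they have to be found in the camera images.
- pack_center (a point): Centre of the short battery pack, a flat black hard-case block 96 long (x), 46 wide (y), 25 mm high (z), 0.18 kg, lying flat, centre 12.5 mm above the bench. Both ends are alike; either way round will do. Grip it across its 46 mm width. A similar pack 139 mm long lies near it: not wanted.
- cradle_home (a point): Pack centre's final place, 26.5 mm above the bench; x lengthways, away from the robot, z up. Guides 46 mm high leave 110 (x) by 60 mm (y); the long sides are open for fingers at |x| < 33 mm, down to a base plate 8 mm high. A sprung bed (3 to 5 N) holds an unclamped pack 8 mm proud (underside at 22 mm). The clamp's hinge axis is parallel to y, at x +85, z +25.5 mm from here.
- clamp (a joint): Clamp angle, rad: 0 shut at its stop (bar level, its rubber pad on the middle of the pack), 1.57 upright, 1.9 fully open; starts at 1.5 to 1.75. A steel bar 22 mm wide, 8 mm thick, on a stiff hinge at the cradle's far end: it stays where it is left. Moving it takes about 4 N at the handle, 6 N at the end as it drives the pack down.
- clamp_handle (a point): Centre of the clamp's handle, a black crossbar 16 mm thick, 40 mm long along y (parallel to the hinge), 172 mm from the hinge axis; about 223 mm above the bench when open, 52 mm when shut (then 87 mm to -x of cradle_home). Pinch it end to end from above and lead it round the arc (it turns between the fingers), or push it over from behind and press it down.
Mind the look-alikes: they are no part of the job. There is more than one size of the part that bears cradle_home; the job needs the larger. What is shaped like the part that bears pack_center but green is not meant.

How it is judged (in metres and radians):
On the way:
1. the short pack lies flat in the cradle on its sprung bed, with the clamp still open (horizontal distance between pack_center and cradle_home below 0.015 m and z of pack_center in the frame of cradle_home below 0.013 m and angle between the x axis of pack_center and the x axis of cradle_home, either way round below 0.26 rad and value of joint clamp above 0.8 rad), for 0.2 s.
At the end, for the whole second after the job is handed in: The short pack lies flat in the cradle, lengthways within 0.2 rad and level within 0.15 rad, its centre within 15 mm (level) and 5 mm (height) of cradle_home, and the clamp is shut (below 0.06 rad) and stays shut (horizontal distance between pack_center and cradle_home below 0.015 m and z of pack_center in the frame of cradle_home between -0.005 and 0.005 m and angle between the x axis of pack_center and the x axis of cradle_home, either way round below 0.2 rad and angle between the z axis of pack_center and the z axis of cradle_home, either way round below 0.15 rad and value of joint clamp below 0.06 rad); the robot touches nothing.
It also fails if it takes over 59 s, if anything falls off the work surface, if the arm or the gripper's body presses on something with over 40 N, if the wrist force passes 120 N, or if a joint passes its speed limit or range.

## Working session

There is one attempt and no reset: what is moved stays moved. The work goes in short steps, Python scripts to look and compute and a tool call to move; the robot and the scene stay as the last step left them, time stands still between calls to the robot, and variables do not carry over. Pictures are saved under pics/ and viewed, at most 10 in all, crops included, and the job is handed in when it is done.

Besides the shell and the picture viewer there is one more tool, called after "Request:" as name([rows], argument=value, ...), one row to a line, values as JSON. servo_tool: Moves the arm, as the interface text tells. Its arguments: {"type":"object","properties":{"targets":{"type":"array"},"gripper":{"type":"number"}},"required":["targets"]}

```bash
mkdir -p pics; python3 - <<'E'
from rig import bot, viewer
import cv2,numpy as np
for n in ["scene","top"]:
    d=viewer.capture(n); cv2.imwrite(f"pics/{n}0.png",d["color"][:,:,::-1]); np.savez(f"pics/{n}0.npz",**d)
    print(n,-d["R"].T@d["t"],d["camera_matrix"].tolist())
print(bot.grip_point_offset, bot.read_state())
E
```

```text
scene [ 1.40318771 -0.21655204  0.6473457 ] [[436.0308222986472, 0.0, 324.73934432464995], [0.0, 436.0308222986472, 243.87353368392874], [0.0, 0.0, 1.0]]
top [0.46239257 0.08772866 1.10745334] [[457.24511323129144, 0.0, 322.21036154331404], [0.0, 457.24511323129144, 227.7307778630428], [0.0, 0.0, 1.0]]
0.0187 {'time_s': 0.1, 'joint_positions': array([ 6.48297374e+01,  3.02728218e+01,  8.21484173e+01, -1.59012904e-04,
        6.76875923e+01, -1.02286929e+01]), 'qvel': array([-0.02176284, -0.12031504, -0.20091176, -0.04264929,  0.07768154,
       -0.06593273]), 'tau': array([-3.74565043e-04, -4.40985310e+01, -1.77150875e+01,  6.34739385e-02,
        5.34393196e-02, -5.22550135e-05]), 'position': array([0.16085541, 0.60328068, 0.22168172]), 'tcp_rot': array([[-9.66189405e-01,  2.57832086e-01, -8.05537704e-04],
       [ 2.57833127e-01,  9.66187932e-01, -1.72020029e-03],
       [ 3.34777978e-04, -1.86973360e-03, -9.99998196e-01]]), 'force': array([-0.16346503, -0.11821283,  1.28354184]), 'moment': array([-0.00650667, -0.00531434, -0.02912503]), 'grasp_force': 0.0, 'opening': 1.000442370931047}
```

View pics/scene0.png

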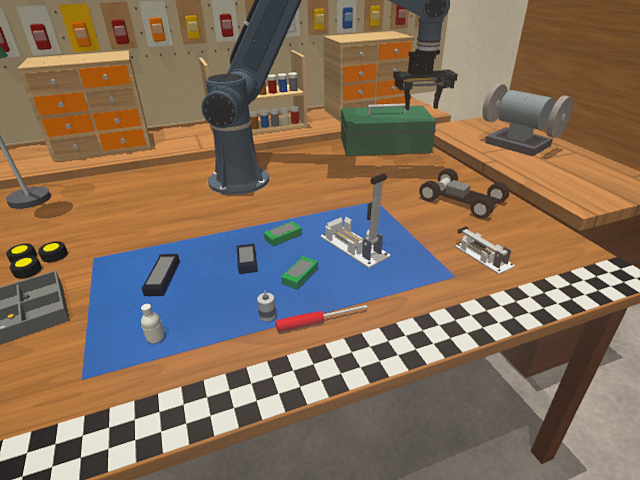

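View pics/top0.png

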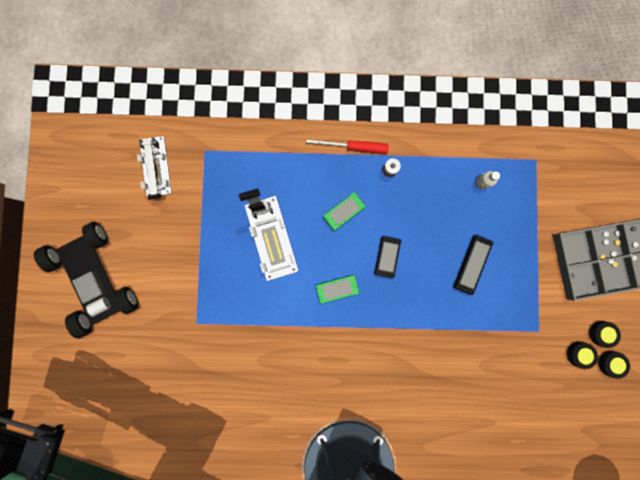

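The top view shows the candidates:
- **Packs:** the short black pack is at (388,257). The long black pack at (473,265) is too long, and the packs at (344,211) and (337,289) are green.
- **Cradles:** the large cradle is at (270,240) with its clamp upright at (250,195). The small look-alike is at (155,167).

The black pack at (388,257) and the cradle at (270,240) fit the description. I'll confirm them in an enlarged crop and measure.

```bash
cat > h.py <<'E'
import numpy as np,cv2
def ray(d,uv,z):
    """pixel -> world point on plane z (pinhole cameras)"""
    K,R,t=d["camera_matrix"],d["R"],d["t"]
    c=-R.T@t; r=R.T@np.linalg.inv(K)@np.array([uv[0],uv[1],1.])
    return c+r*(z-c[2])/r[2]
def proj(d,X):
    p=d["camera_matrix"]@(d["R"]@np.asarray(X,float)+d["t"]); return p[:2]/p[2]
def rects(d,mask,z,amin=150):
    for c in cv2.findContours(mask.astype(np.uint8)*255,cv2.RETR_EXTERNAL,cv2.CHAIN_APPROX_NONE)[0]:
        if cv2.contourArea(c)<amin: continue
        pts=np.array([ray(d,p[0],z)[:2] for p in c]).astype(np.float32)*1000
        r=cv2.minAreaRect(pts); yield c.mean((0,1)) if 0 else c[:,0].mean(0),np.array(r[0])/1000,r[1],cv2.boxPoints(r)/1000
E
python3 - <<'E'
from h import *
d=dict(np.load("pics/top0.npz")); im=d["color"].astype(int)
cv2.imwrite("pics/crop.png",cv2.resize(d["color"][150:330,200:420,::-1],None,fx=3.3,fy=3.3,interpolation=cv2.INTER_CUBIC))
win=np.zeros((480,640),bool); win[155:325,205:535]=1
dark=(im.max(2)<60)&win
gray=(im.max(2)-im.min(2)<25)&(im.max(2)<150)&win
for nm,m in (("dark",dark),("gray",gray)):
  for c,w,s,b in rects(d,m,.025): print(nm,c.round(1),w.round(4),np.round(s,1),b.round(4).tolist())
white=(im.min(2)>190)&win
for c,w,s,b in rects(d,white,.008,60): print("w",c.round(1),w.round(4),np.round(s,1),b.round(4).tolist())
E
```

```text
dark [384.  256.1] [ 0.4908 -0.08  ] [44.8 91.1] [[0.44209998846054077, -0.094200000166893], [0.5318999886512756, -0.10980000346899033], [0.5396000146865845, -0.065700002014637], [0.4498000144958496, -0.05009999871253967]]
dark [468.9 263.3] [ 0.4778 -0.2834] [ 49.1 135.7] [[0.4056999981403351, -0.28139999508857727], [0.5320000052452087, -0.3310000002384186], [0.5498999953269958, -0.28529998660087585], [0.4235999882221222, -0.23569999635219574]]
gray [387.3 256.7] [ 0.491  -0.0805] [44.8 91.6] [[0.44200000166893005, -0.09489999711513519], [0.5324000120162964, -0.11029999703168869], [0.539900004863739, -0.06620000302791595], [0.4496000111103058, -0.050700001418590546]]
gray [472.7 264.6] [ 0.4778 -0.2839] [ 48.3 135.7] [[0.4058000147342682, -0.2815999984741211], [0.5321999788284302, -0.3310999870300293], [0.5497999787330627, -0.28610000014305115], [0.42340001463890076, -0.23669999837875366]]
gray [253.2 202.6] [0.6096 0.2406] [68.8 43.6] [[0.5690000057220459, 0.2434999942779541], [0.5896000266075134, 0.20509999990463257], [0.6502000093460083, 0.23770000040531158], [0.6295999884605408, 0.2761000096797943]]
w [268.5 232.3] [0.5296 0.1998] [189.7  81.9] [[0.42669999599456787, 0.2087000012397766], [0.45249998569488525, 0.13099999725818634], [0.6324999928474426, 0.19089999794960022], [0.6067000031471252, 0.2685999870300293]]
w [392.5 165.5] [ 0.7141 -0.0932] [32.5 31.9] [[0.6976000070571899, -0.07750000059604645], [0.6980000138282776, -0.10939999669790268], [0.7304999828338623, -0.10899999737739563], [0.7300999760627747, -0.0771000012755394]]
```

View pics/crop.png

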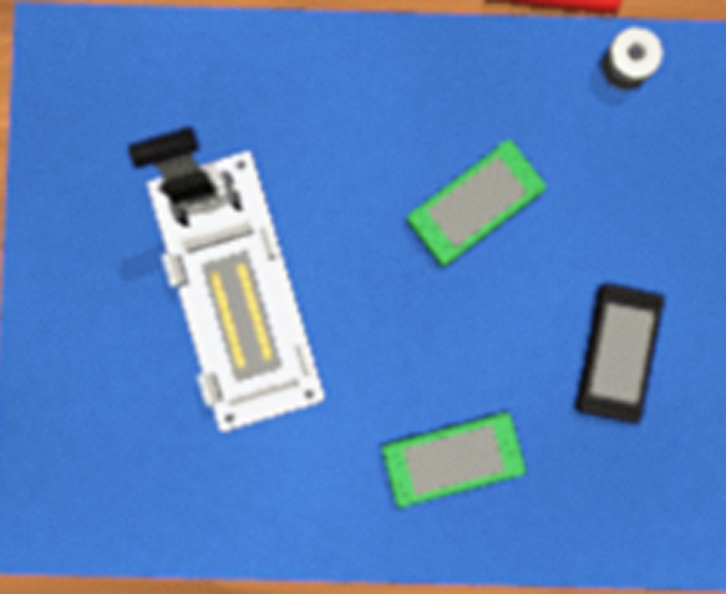

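The crop confirms the short black pack (91×45 mm measured, at crop (620,352)) and the large cradle at crop (240,315), with its clamp open at the far end. Next I'll go above the cradle for a wrist close-up.

```bash
cat >> h.py <<'E'
def go(s,pos,yaw):
    """offset/dr in tool axes from state s to TCP pos, tool y axis at world angle yaw (deg), pointing down"""
    from scipy.spatial.transform import Rotation as Ro
    R=np.array(s["tcp_rot"]); a=np.radians(yaw); y=np.array([np.cos(a),np.sin(a),0]); z=np.array([0,0,-1.])
    G=np.column_stack([np.cross(y,z),y,z])
    print("offset",(R.T@(np.array(pos)-s["position"])).round(4),"dr",Ro.from_matrix(R.T@G).as_rotvec(degrees=True).round(2))
E
python3 - <<'E'
from h import *
from rig import bot
d=dict(np.load("pics/top0.npz"));im=d["color"].astype(int)
print("home~",ray(d,(271.2,245.5),.035))
win=np.zeros((480,640),bool); win[205:280,240:300]=1
for c,w,s,b in rects(d,(im[:,:,0]-im[:,:,2]>30)&win,.022,8): print(c,w,s,b.tolist())
go(bot.read_state(),[.49,.195,.30],107.5)
E
```

```text
home~ [0.50968831 0.19382297 0.035     ]
[268.47540984 246.26229508] [0.50781958 0.20144641] (72.1745834350586, 8.818948745727539) [[0.4722084105014801, 0.19412651658058167], [0.4750186502933502, 0.1857672929763794], [0.5434308052062988, 0.20876631140708923], [0.5406205058097839, 0.2171255350112915]]
[276.59677419 244.01612903] [0.51387396 0.18235384] (72.2137451171875, 9.06351089477539) [[0.478194922208786, 0.17519493401050568], [0.48107075691223145, 0.16659975051879883], [0.5495529770851135, 0.18951274454593658], [0.5466771125793457, 0.19810792803764343]]
offset [-0.4233 -0.3098 -0.0779] dr [ -0.1   -0.05 -32.44]
```

```bash
python3 - <<'E'
from h import *
from rig import bot
go(bot.read_state(),[.491,-.080,.12],80.3)
E
```

```text
offset [-0.4952 -0.5749  0.1026] dr [-0.11 -0.02 -5.24]
```

Request:
servo_tool([
  {"offset": [-0.495,-0.575,0],"dr": [0,0,-5.24]},
  {"offset": [-0.495,-0.575,0],"dr": [0,0,-5.24]},
  {"offset": [-0.495,-0.575,0],"dr": [0,0,-5.24]},
  {"offset": [-0.495,-0.575,0],"dr": [0,0,-5.24]},
  {"offset": [-0.495,-0.575,0],"dr": [0,0,-5.24]},
  {"offset": [-0.495,-0.575,0],"dr": [0,0,-5.24]},
  {"offset": [-0.495,-0.575,0],"dr": [0,0,-5.24]},
  {"offset": [-0.495,-0.575,0],"dr": [0,0,-5.24]},
  {"offset": [-0.495,-0.575,0],"dr": [0,0,-5.24]},
  {"offset": [-0.495,-0.575,0],"dr": [0,0,-5.24]},
  {"offset": [-0.495,-0.575,0],"dr": [0,0,-5.24]},
  {"offset": [-0.495,-0.575,0],"dr": [0,0,-5.24]},
  {"offset": [-0.495,-0.575,0],"dr": [0,0,-5.24]},
  {"offset": [-0.495,-0.575,0.1],"dr": [0,0,-5.24]},
  {"offset": [-0.495,-0.575,0.1],"dr": [0,0,-5.24]},
  {"offset": [-0.495,-0.575,0.1],"dr": [0,0,-5.24]},
  {"offset": [-0.495,-0.575,0.1],"dr": [0,0,-5.24]},
  {"offset": [-0.495,-0.575,0.1],"dr": [0,0,-5.24]},
  {"offset": [-0.495,-0.575,0.1],"dr": [0,0,-5.24]},
  {"offset": [-0.495,-0.575,0.1],"dr": [0,0,-5.24]},
], gripper=-1)

```text
time_s: 1.77
position: [0.4939, -0.0845, 0.1203]
tcp_rot: [[-0.985, 0.173, 0.001], [0.173, 0.985, -0.002], [-0.002, -0.001, -1.0]]
force: [0.1, 0.6, -0.7]
opening: 1.0
grasp_force: 0.0
```

```bash
python3 - <<'E'
from h import *
from rig import bot,viewer
s=bot.read_state(); print(s["time_s"],s["position"],s["qvel"].round(1),s["joint_positions"].round(1)); go(s,[.491,-.080,.005],80.3)
d=viewer.capture("wrist"); cv2.imwrite("pics/w1.png",d["color"][:,:,::-1]); np.savez("pics/w1.npz",**d)
E
```

```text
1.7667 [ 0.49390301 -0.08449261  0.12026795] [ 3.5 -3.4  3.6  2.1  3.8  2.8] [-2.250e+01  2.990e+01  1.053e+02 -1.000e-01  4.470e+01 -1.024e+02]
offset [0.0038 0.0041 0.1153] dr [-0.08  0.09 -0.27]
```

View pics/w1.png

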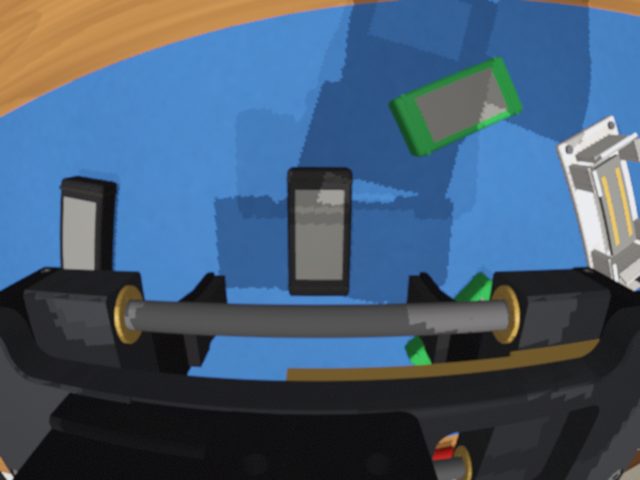

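The wrist view shows the short pack at (320,232), square and centred between the fingers at (200,320) and (430,320). I'll descend and grip.

Request:
servo_tool([
  {"offset": [0,0,0.0]},
  {"offset": [0,0,0.03]},
  {"offset": [0,0,0.06]},
  {"offset": [0,0,0.085]},
  {"offset": [0,0,0.1]},
  {"offset": [0,0,0.11]},
  {"offset": [0,0,0.117]},
  {"offset": [0,0,0.117]},
  {"offset": [0,0,0.117]},
  {"offset": [0,0,0.117]},
])

```text
$.targets[0]: bad value
```

Request:
servo_tool([
  {"offset": [0,0,0]},
  {"offset": [0,0,0]},
  {"offset": [0,0,0]},
  {"offset": [0,0,0]},
  {"offset": [0,0,0]},
  {"offset": [0,0,0]},
  {"offset": [0,0,0]},
  {"offset": [0,0,0]},
], gripper=1)

```text
$.targets[0]: bad value
```

Each row needs `dr`.

Request:
servo_tool([
  {"offset": [0,0,0.0],"dr": [0,0,0]},
  {"offset": [0,0,0.03],"dr": [0,0,0]},
  {"offset": [0,0,0.06],"dr": [0,0,0]},
  {"offset": [0,0,0.085],"dr": [0,0,0]},
  {"offset": [0,0,0.1],"dr": [0,0,0]},
  {"offset": [0,0,0.11],"dr": [0,0,0]},
  {"offset": [0,0,0.117],"dr": [0,0,0]},
  {"offset": [0,0,0.117],"dr": [0,0,0]},
  {"offset": [0,0,0.117],"dr": [0,0,0]},
  {"offset": [0,0,0.117],"dr": [0,0,0]},
])

```text
time_s: 2.65
position: [0.4918, -0.0793, 0.0066]
tcp_rot: [[-0.986, 0.168, 0.002], [0.168, 0.986, -0.001], [-0.002, -0.0, -1.0]]
force: [-0.1, 0.1, -1.3]
opening: 0.995
grasp_force: 0.0
```

Request:
servo_tool([
  {"offset": [0,0,0],"dr": [0,0,0]},
  {"offset": [0,0,0],"dr": [0,0,0]},
  {"offset": [0,0,0],"dr": [0,0,0]},
  {"offset": [0,0,0],"dr": [0,0,0]},
  {"offset": [0,0,0],"dr": [0,0,0]},
  {"offset": [0,0,0],"dr": [0,0,0]},
  {"offset": [0,0,0],"dr": [0,0,0]},
  {"offset": [0,0,0],"dr": [0,0,0]},
  {"offset": [0,0,0],"dr": [0,0,0]},
  {"offset": [0,0,0],"dr": [0,0,0]},
], gripper=1)

```text
time_s: 3.48
position: [0.4913, -0.0796, 0.0056]
tcp_rot: [[-0.986, 0.168, 0.0], [0.168, 0.986, -0.0], [-0.0, -0.0, -1.0]]
force: [-0.2, -2.1, 1.1]
opening: 0.524
grasp_force: 30.0
```

Request:
servo_tool([
  {"offset": [0,0,-0.02],"dr": [0,0,0]},
  {"offset": [0,0,-0.05],"dr": [0,0,0]},
  {"offset": [0,0,-0.09],"dr": [0,0,0]},
  {"offset": [0,0,-0.12],"dr": [0,0,0]},
  {"offset": [0,0,-0.12],"dr": [0,0,0]},
  {"offset": [0,0,-0.12],"dr": [0,0,0]},
  {"offset": [0,0,-0.12],"dr": [0,0,0]},
  {"offset": [0,0,-0.12],"dr": [0,0,0]},
])

```text
time_s: 4.15
position: [0.4897, -0.0787, 0.124]
tcp_rot: [[-0.986, 0.169, -0.004], [0.169, 0.986, 0.002], [0.004, 0.001, -1.0]]
force: [0.0, 0.3, -1.6]
opening: 0.523
grasp_force: 30.0
```

```bash
python3 - <<'E'
from h import *
from rig import bot,viewer
s=bot.read_state(); go(s,[.511,.192,.13],108.5)
E
```

```text
offset [ 0.0247  0.2704 -0.0056] dr [  0.11  -0.2  -28.21]
```

Request:
servo_tool([
  {"offset": [0.0025,0.027,-0.004],"dr": [0,0,-3]},
  {"offset": [0.005,0.06,-0.004],"dr": [0,0,-6]},
  {"offset": [0.009,0.1,-0.004],"dr": [0,0,-11]},
  {"offset": [0.013,0.14,-0.004],"dr": [0,0,-15]},
  {"offset": [0.017,0.18,-0.004],"dr": [0,0,-19]},
  {"offset": [0.021,0.22,-0.004],"dr": [0,0,-23]},
  {"offset": [0.0235,0.25,-0.004],"dr": [0,0,-26]},
  {"offset": [0.0255,0.271,-0.004],"dr": [0,0,-28.2]},
  {"offset": [0.0255,0.271,-0.004],"dr": [0,0,-28.2]},
  {"offset": [0.0255,0.271,-0.004],"dr": [0,0,-28.2]},
  {"offset": [0.0255,0.271,-0.004],"dr": [0,0,-28.2]},
  {"offset": [0.0255,0.271,-0.004],"dr": [0,0,-28.2]},
])

```text
time_s: 5.15
position: [0.511, 0.1908, 0.1286]
tcp_rot: [[-0.949, -0.316, -0.002], [-0.316, 0.949, -0.001], [0.003, 0.0, -1.0]]
force: [0.0, 0.1, -1.7]
opening: 0.528
grasp_force: 30.0
```

```bash
python3 - <<'E'
from h import *
from rig import bot,viewer
s=bot.read_state(); print(s["position"]);go(s,[.511,.192,.028],108.5)
d=viewer.capture("wrist"); cv2.imwrite("pics/w2.png",d["color"][:,:,::-1]); np.savez("pics/w2.npz",**d)
print(d["camera_matrix"],-d["R"].T@d["t"],d["R"])
E
```

```text
[0.51096558 0.19081639 0.12856886]
offset [-0.0007  0.0011  0.1006] dr [ 0.01 -0.15 -0.1 ]
[[371.64829954   0.         316.53357738]
 [  0.         371.64829954 240.17326147]
 [  0.           0.           1.        ]] [0.44496801 0.16920024 0.29020103] [[-0.31514837  0.94904162  0.00122756]
 [ 0.9185539   0.30469858  0.25182832]
 [ 0.23862153  0.08049086 -0.96777114]]
```

View pics/w2.png

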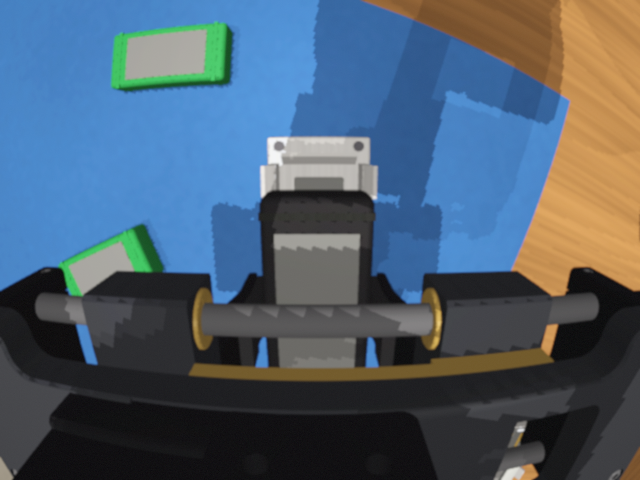

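The pack (mid-column 318) lines up with the cradle's corner holes at (279,146) and (358,146), and it's square to the cradle. I'll lower it.

Request:
servo_tool([
  {"offset": [0,0,0.02],"dr": [0,0,0]},
  {"offset": [0,0,0.045],"dr": [0,0,0]},
  {"offset": [0,0,0.06],"dr": [0,0,0]},
  {"offset": [0,0,0.07],"dr": [0,0,0]},
  {"offset": [0,0,0.078],"dr": [0,0,0]},
  {"offset": [0,0,0.085],"dr": [0,0,0]},
  {"offset": [0,0,0.092],"dr": [0,0,0]},
  {"offset": [0,0,0.098],"dr": [0,0,0]},
  {"offset": [0,0,0.101],"dr": [0,0,0]},
  {"offset": [0,0,0.101],"dr": [0,0,0]},
  {"offset": [0,0,0.101],"dr": [0,0,0]},
  {"offset": [0,0,0.101],"dr": [0,0,0]},
])

```text
time_s: 6.2
position: [0.512, 0.1922, 0.0289]
tcp_rot: [[-0.948, -0.317, 0.001], [-0.317, 0.948, 0.0], [-0.001, -0.0, -1.0]]
force: [-0.2, 0.6, -1.7]
opening: 0.524
grasp_force: 30.0
```

Request:
servo_tool([
  {"offset": [0,0,0.001],"dr": [0,0,0]},
  {"offset": [0,0,0.001],"dr": [0,0,0]},
  {"offset": [0,0,0.001],"dr": [0,0,0]},
  {"offset": [0,0,0.001],"dr": [0,0,0]},
  {"offset": [0,0,0.001],"dr": [0,0,0]},
  {"offset": [0,0,0.001],"dr": [0,0,0]},
  {"offset": [0,0,0.001],"dr": [0,0,0]},
  {"offset": [0,0,0.001],"dr": [0,0,0]},
], gripper=-1)

```text
time_s: 6.87
position: [0.5117, 0.1921, 0.0276]
tcp_rot: [[-0.948, -0.317, 0.0], [-0.317, 0.948, 0.0], [-0.0, -0.0, -1.0]]
force: [-0.2, 0.3, -0.4]
opening: 0.978
grasp_force: 0.0
```

Request:
servo_tool([
  {"offset": [0,0,-0.02],"dr": [0,0,0]},
  {"offset": [0,0,-0.05],"dr": [0,0,0]},
  {"offset": [0,0,-0.09],"dr": [0,0,0]},
  {"offset": [0,0,-0.13],"dr": [0,0,0]},
  {"offset": [0,0,-0.17],"dr": [0,0,0]},
  {"offset": [0,0,-0.21],"dr": [0,0,0]},
  {"offset": [0,0,-0.25],"dr": [0,0,0]},
  {"offset": [0.04,0,-0.25],"dr": [0,0,0]},
  {"offset": [0.08,0,-0.25],"dr": [0,0,0]},
  {"offset": [0.08,0,-0.25],"dr": [0,0,0]},
  {"offset": [0.08,0,-0.25],"dr": [0,0,0]},
  {"offset": [0.08,0,-0.25],"dr": [0,0,0]},
  {"offset": [0.08,0,-0.25],"dr": [0,0,0]},
])

```text
time_s: 7.95
position: [0.4372, 0.1669, 0.2779]
tcp_rot: [[-0.948, -0.317, 0.002], [-0.317, 0.948, 0.0], [-0.002, -0.0, -1.0]]
force: [-0.5, -0.8, -0.5]
opening: 0.996
grasp_force: 0.0
```

```bash
python3 - <<'E'
from h import *
from rig import bot,viewer
print(bot.read_state()["position"])
ims=[]
for n,(y,x) in (("wrist",(0,0)),("scene",(160,280))):
    d=viewer.capture(n); np.savez(f"pics/{n}3.npz",**d)
    c=d["color"][:,:,::-1]
    if n=="scene": c=cv2.resize(c[160:290,290:430],None,fx=3.4,fy=3.4,interpolation=cv2.INTER_CUBIC)
    else: c=c[:,160:480]
    ims.append(cv2.copyMakeBorder(c,0,600-c.shape[0],0,0,cv2.BORDER_CONSTANT))
im=np.hstack(ims); print(im.shape); cv2.imwrite("pics/c3.png",im[:480])
d=viewer.capture("top"); np.savez("pics/top3.npz",**d)
cv2.imwrite("pics/t3.png",cv2.resize(d["color"][170:300,220:320,::-1],None,fx=4.5,fy=4.5,interpolation=cv2.INTER_CUBIC))
E
```

```text
[0.43723155 0.16688165 0.27789604]
(600, 796, 3)
```

View pics/c3.png

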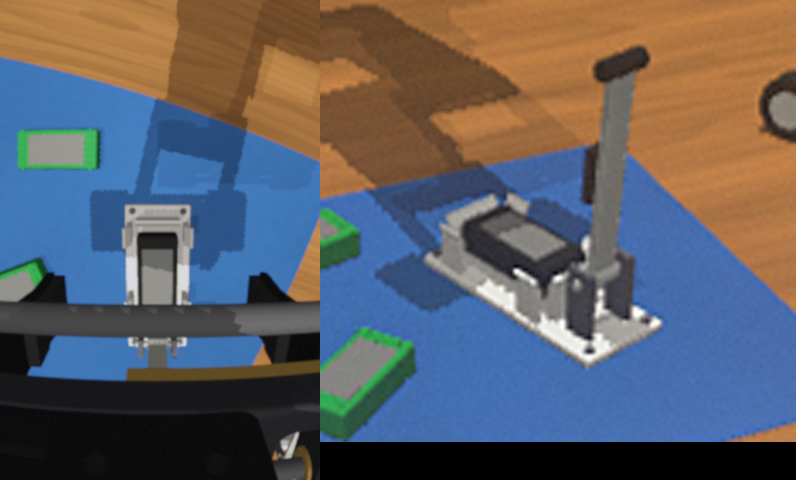

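The pack lies between the guides on the bed. The handle shows at scene crop (621,63), about (378,178) in the full picture. I'll triangulate it.

```bash
python3 - <<'E'
from h import *
from scipy.optimize import least_squares
a=np.radians(18.5); ex=np.array([np.cos(a),np.sin(a),0]); home=np.array([.511,.192,.0265])
cs=[]
for f,(r0,r1,c0,c1) in (("scene3",(168,186,360,395)),("top0",(186,203,236,264))):
    d=dict(np.load(f"pics/{f}.npz")); im=d["color"].astype(int)
    m=np.zeros((480,640),np.uint8); m[r0:r1,c0:c1]=(im.max(2)<50)[r0:r1,c0:c1]
    n,l,st,ce=cv2.connectedComponentsWithStats(m); k=1+st[1:,4].argmax(); print(f,ce[k],st[k]); cs.append((d,ce[k]))
r=least_squares(lambda X:np.concatenate([proj(d,X)-c for d,c in cs]),[.6,.22,.22])
X=r.x; v=X-home; print(X.round(4),"res",r.fun.round(2),"along",v@ex,"side",v@[-ex[1],ex[0],0],"theta",np.arctan2(X[2]-.052,.085-v@ex))
h=home+.085*ex; print("r",np.hypot(X[2]-.052,(v@ex)-.085))
E
```

```text
scene3 [383.33333333 178.66666667] [381 177   5   4   6]
top0 [249.16393443 194.63934426] [240 190  19  10 122]
[0.6013 0.2253 0.2215] res [-2.31  0.37 -1.8  -0.87] along 0.09619758349032916 side 0.0029043061541113094 theta 1.6367738077300182
r 0.16984145739136913
```

```bash
python3 - <<'E'
from h import *
from rig import bot
from scipy.optimize import least_squares
a=np.radians(18.5); ex=np.array([np.cos(a),np.sin(a),0]); home=np.array([.511,.192,.0265])
ds=dict(np.load("pics/scene3.npz")); dt=dict(np.load("pics/top0.npz"))
cs=[(ds,(378.5,178.5)),(dt,(249.2,194.6))]
r=least_squares(lambda X:np.concatenate([proj(d,X)-c for d,c in cs]),[.6,.22,.22])
X=r.x; v=X-home; print(X.round(4),r.fun.round(2),"along",v@ex,"side",v@[-ex[1],ex[0],0],"theta",np.arctan2(X[2]-.052,.085-v@ex))
go(bot.read_state(),[X[0],X[1],.278],108.5)
E
```

```text
[0.5993 0.2208 0.2229] [ 0.39 -0.06  0.3   0.15] along 0.09285653617453285 side -0.0006823621353760842 theta 1.6167391275931897
offset [-0.171  -0.0003 -0.0004] dr [-0.01  0.03 -0.  ]
```

Request:
servo_tool([
  {"offset": [-0.04,0,0],"dr": [0,0,0]},
  {"offset": [-0.08,0,0],"dr": [0,0,0]},
  {"offset": [-0.12,0,0],"dr": [0,0,0]},
  {"offset": [-0.15,0,0],"dr": [0,0,0]},
  {"offset": [-0.171,0,0],"dr": [0,0,0]},
  {"offset": [-0.171,0,0],"dr": [0,0,0]},
  {"offset": [-0.171,0,0],"dr": [0,0,0]},
  {"offset": [-0.171,0,0.02],"dr": [0,0,0]},
  {"offset": [-0.171,0,0.04],"dr": [0,0,0]},
  {"offset": [-0.171,0,0.06],"dr": [0,0,0]},
  {"offset": [-0.171,0,0.074],"dr": [0,0,0]},
  {"offset": [-0.171,0,0.074],"dr": [0,0,0]},
  {"offset": [-0.171,0,0.074],"dr": [0,0,0]},
  {"offset": [-0.171,0,0.074],"dr": [0,0,0]},
])

```text
time_s: 9.27
position: [0.598, 0.2209, 0.2047]
tcp_rot: [[-0.948, -0.317, 0.001], [-0.317, 0.948, 0.0], [-0.001, -0.0, -1.0]]
force: [1.6, -0.1, -0.3]
opening: 1.0
grasp_force: 0.0
```

Request:
servo_tool([
  {"offset": [0,0,0],"dr": [0,0,0]},
  {"offset": [0,0,0],"dr": [0,0,0]},
  {"offset": [0,0,0],"dr": [0,0,0]},
  {"offset": [0,0,0],"dr": [0,0,0]},
  {"offset": [0,0,0],"dr": [0,0,0]},
  {"offset": [0,0,0],"dr": [0,0,0]},
  {"offset": [0,0,0],"dr": [0,0,0]},
  {"offset": [0,0,0],"dr": [0,0,0]},
  {"offset": [0,0,0],"dr": [0,0,0]},
  {"offset": [0,0,0],"dr": [0,0,0]},
], gripper=1)

```text
time_s: 10.1
position: [0.5978, 0.2212, 0.2035]
tcp_rot: [[-0.948, -0.317, -0.0], [-0.317, 0.948, 0.0], [0.0, 0.0, -1.0]]
force: [-0.1, 0.5, 0.5]
opening: 0.451
grasp_force: 30.0
```

```bash
python3 - <<'E'
from h import *
from rig import bot,viewer
s=bot.read_state(); print(s["position"],s["opening"],s["grasp_force"],s["force"])
d=viewer.capture("scene"); c=d["color"][120:290,290:460,::-1]
d2=viewer.capture("top")["color"][180:290,220:330,::-1]
cv2.imwrite("pics/c4.png",np.hstack([cv2.resize(x,(400,400),interpolation=cv2.INTER_CUBIC) for x in (c,d2)]))
p=s["position"]; r=.172
# rows along the arc from theta0, in tool axes (x = toward the robot along the cradle)
for n,t in enumerate(np.linspace(1.617,0,20)): print(round(t,2), round(r*(np.cos(t)-np.cos(1.617)),4), round(r*(np.sin(1.617)-np.sin(t)),4))
E
```

```text
[0.59783384 0.22121724 0.20350614] 0.4507546453671963 30.000407248735428 [-0.06292479  0.49514093  0.50077408]
1.62 0.0 0.0
1.53 0.0146 -0.0001
1.45 0.0292 0.0011
1.36 0.0436 0.0036
1.28 0.0578 0.0072
1.19 0.0716 0.012
1.11 0.085 0.018
1.02 0.0978 0.0251
0.94 0.1099 0.0333
0.85 0.1213 0.0425
0.77 0.1319 0.0526
0.68 0.1416 0.0636
0.6 0.1503 0.0753
0.51 0.158 0.0878
0.43 0.1646 0.1008
0.34 0.1701 0.1144
0.26 0.1744 0.1284
0.17 0.1775 0.1427
0.09 0.1793 0.1572
0.0 0.1799 0.1718
```

View pics/c4.png

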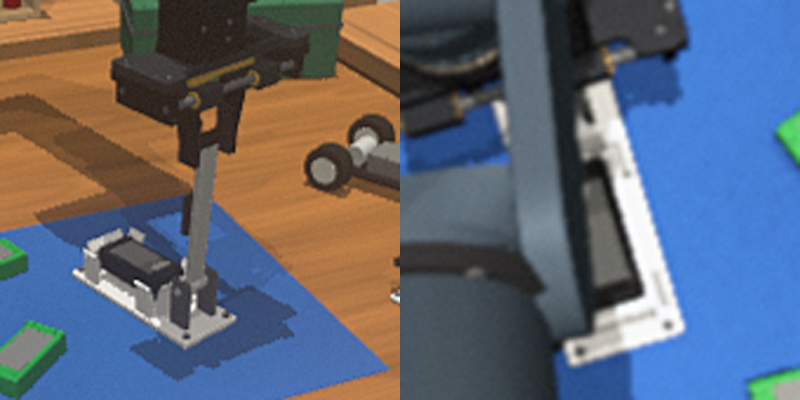

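The handle is gripped end to end (39 mm opening) and the pack is seated. I'll lead the clamp round the arc.

Request:
servo_tool([
  {"offset": [0.007,0,0],"dr": [0,0,0]},
  {"offset": [0.0146,0,0],"dr": [0,0,0]},
  {"offset": [0.022,0,0.0005],"dr": [0,0,0]},
  {"offset": [0.029,0,0.001],"dr": [0,0,0]},
  {"offset": [0.0365,0,0.0023],"dr": [0,0,0]},
  {"offset": [0.0436,0,0.0036],"dr": [0,0,0]},
  {"offset": [0.051,0,0.0053],"dr": [0,0,0]},
  {"offset": [0.058,0,0.0072],"dr": [0,0,0]},
  {"offset": [0.065,0,0.0095],"dr": [0,0,0]},
  {"offset": [0.0716,0,0.012],"dr": [0,0,0]},
  {"offset": [0.0783,0,0.015],"dr": [0,0,0]},
  {"offset": [0.085,0,0.018],"dr": [0,0,0]},
  {"offset": [0.0914,0,0.0214],"dr": [0,0,0]},
  {"offset": [0.0978,0,0.0251],"dr": [0,0,0]},
  {"offset": [0.104,0,0.0291],"dr": [0,0,0]},
  {"offset": [0.11,0,0.0333],"dr": [0,0,0]},
  {"offset": [0.1157,0,0.0378],"dr": [0,0,0]},
  {"offset": [0.1213,0,0.0425],"dr": [0,0,0]},
  {"offset": [0.1267,0,0.0475],"dr": [0,0,0]},
  {"offset": [0.1319,0,0.0526],"dr": [0,0,0]},
])

```text
time_s: 11.87
position: [0.4712, 0.179, 0.1507]
tcp_rot: [[-0.948, -0.317, -0.002], [-0.317, 0.948, -0.0], [0.002, 0.001, -1.0]]
force: [-0.3, 4.3, 4.1]
opening: 0.455
grasp_force: 30.0
```

Request:
servo_tool([
  {"offset": [0.005,0,0.0054],"dr": [0,0,0]},
  {"offset": [0.0097,0,0.011],"dr": [0,0,0]},
  {"offset": [0.0142,0,0.0168],"dr": [0,0,0]},
  {"offset": [0.0184,0,0.0227],"dr": [0,0,0]},
  {"offset": [0.0224,0,0.0289],"dr": [0,0,0]},
  {"offset": [0.0261,0,0.0352],"dr": [0,0,0]},
  {"offset": [0.0295,0,0.0416],"dr": [0,0,0]},
  {"offset": [0.0327,0,0.0482],"dr": [0,0,0]},
  {"offset": [0.0356,0,0.055],"dr": [0,0,0]},
  {"offset": [0.0382,0,0.0618],"dr": [0,0,0]},
  {"offset": [0.0405,0,0.0688],"dr": [0,0,0]},
  {"offset": [0.0425,0,0.0758],"dr": [0,0,0]},
  {"offset": [0.0442,0,0.083],"dr": [0,0,0]},
  {"offset": [0.0456,0,0.0901],"dr": [0,0,0]},
  {"offset": [0.0466,0,0.0974],"dr": [0,0,0]},
  {"offset": [0.0474,0,0.1046],"dr": [0,0,0]},
  {"offset": [0.0478,0,0.112],"dr": [0,0,0]},
  {"offset": [0.048,0,0.118],"dr": [0,0,0]},
  {"offset": [0.048,0,0.118],"dr": [0,0,0]},
  {"offset": [0.048,0,0.118],"dr": [0,0,0]},
])

```text
time_s: 13.53
position: [0.4257, 0.1637, 0.0317]
tcp_rot: [[-0.948, -0.318, -0.003], [-0.318, 0.948, -0.001], [0.003, 0.001, -1.0]]
force: [-0.6, 6.1, -1.0]
opening: 0.451
grasp_force: 30.0
```

Request:
servo_tool([
  {"offset": [0,0,0.002],"dr": [0,0,0]},
  {"offset": [0,0,0.004],"dr": [0,0,0]},
  {"offset": [0,0,0.004],"dr": [0,0,0]},
  {"offset": [0,0,0.004],"dr": [0,0,0]},
])

```text
time_s: 13.87
position: [0.4258, 0.1638, 0.0287]
tcp_rot: [[-0.948, -0.318, -0.002], [-0.318, 0.948, -0.001], [0.003, 0.0, -1.0]]
force: [-3.3, 5.3, 6.3]
opening: 0.45
grasp_force: 30.0
```

Request:
servo_tool([
  {"offset": [0,0,0.002],"dr": [0,0,0]},
  {"offset": [0,0,0.004],"dr": [0,0,0]},
  {"offset": [0,0,0.004],"dr": [0,0,0]},
  {"offset": [0,0,0.004],"dr": [0,0,0]},
])

```text
time_s: 14.2
position: [0.4259, 0.1638, 0.027]
tcp_rot: [[-0.948, -0.318, -0.001], [-0.318, 0.948, -0.0], [0.001, -0.0, -1.0]]
force: [-4.1, 5.1, 30.8]
opening: 0.451
grasp_force: 30.0
```

```bash
python3 - <<'E'
from h import *
from rig import bot,viewer
d=viewer.capture("scene"); np.savez("pics/scene5.npz",**d); c=d["color"][170:290,300:420,::-1]
cv2.imwrite("pics/c5.png",cv2.resize(c,(600,600),interpolation=cv2.INTER_CUBIC))
E
```

```text
(no output)
```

View pics/c5.png

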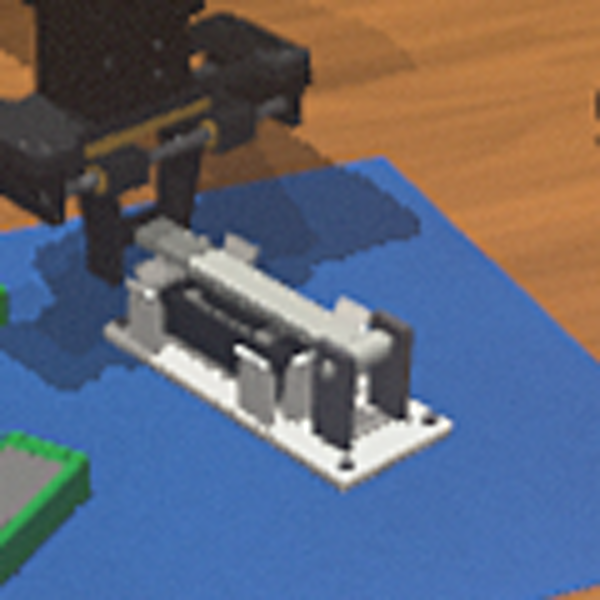

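The bar is level over the pack, and the force rose to 31 N at the stop. I'll relax slightly, release and retreat.

Request:
servo_tool([
  {"offset": [0,0,-0.002],"dr": [0,0,0]},
  {"offset": [0,0,-0.002],"dr": [0,0,0]},
  {"offset": [0,0,-0.002],"dr": [0,0,0]},
  {"offset": [0,0,-0.002],"dr": [0,0,0]},
  {"offset": [0,0,-0.002],"dr": [0,0,0]},
  {"offset": [0,0,-0.002],"dr": [0,0,0]},
  {"offset": [0,0,-0.002],"dr": [0,0,0]},
  {"offset": [0,0,-0.002],"dr": [0,0,0]},
], gripper=-1)

```text
time_s: 14.92
position: [0.4272, 0.1638, 0.0267]
tcp_rot: [[-0.948, -0.317, -0.001], [-0.317, 0.948, -0.0], [0.001, 0.0, -1.0]]
force: [-0.0, -0.0, 0.3]
opening: 0.955
grasp_force: 0.0
```

Request:
servo_tool([
  {"offset": [0,0,-0.02],"dr": [0,0,0]},
  {"offset": [0,0,-0.05],"dr": [0,0,0]},
  {"offset": [0,0,-0.09],"dr": [0,0,0]},
  {"offset": [0,0,-0.13],"dr": [0,0,0]},
  {"offset": [0,0,-0.17],"dr": [0,0,0]},
  {"offset": [0,0.04,-0.2],"dr": [0,0,0]},
  {"offset": [0,0.08,-0.2],"dr": [0,0,0]},
  {"offset": [0,0.12,-0.2],"dr": [0,0,0]},
  {"offset": [0,0.16,-0.2],"dr": [0,0,0]},
  {"offset": [0,0.2,-0.2],"dr": [0,0,0]},
  {"offset": [0,0.2,-0.2],"dr": [0,0,0]},
  {"offset": [0,0.2,-0.2],"dr": [0,0,0]},
  {"offset": [0,0.2,-0.2],"dr": [0,0,0]},
  {"offset": [0,0.2,-0.2],"dr": [0,0,0]},
  {"offset": [0,0.2,-0.2],"dr": [0,0,0]},
])

```text
time_s: 16.17
position: [0.3644, 0.3521, 0.2268]
tcp_rot: [[-0.949, -0.315, -0.0], [-0.315, 0.949, -0.001], [0.001, -0.0, -1.0]]
force: [0.1, 0.4, 0.3]
opening: 1.0
grasp_force: 0.0
```

```bash
python3 - <<'E'
from h import *
from rig import bot,viewer
print(bot.read_state()["time_s"])
d=viewer.capture("scene"); c=d["color"][190:290,300:410,::-1]
d2=viewer.capture("top"); np.savez("pics/top6.npz",**d2); c2=d2["color"][180:290,220:330,::-1]
cv2.imwrite("pics/c6.png",np.hstack([cv2.resize(x,(400,400),interpolation=cv2.INTER_CUBIC) for x in (c,c2)]))
a=np.radians(18.5); ex=np.array([np.cos(a),np.sin(a),0])
h=np.array([.511,.192,.052])+.085*ex
for t in (0,.06,.12):  # predicted handle centre
    X=h-.172*np.cos(t)*ex+[0,0,.172*np.sin(t)]; q=proj(d,X); q2=proj(d2,X); print(t,(q-[300,190])*[400/110,4],400+(q2[0]-220)*400/110,(q2[1]-180)*400/110)
E
```

```text
16.1667
0 [104.32369737  96.9725885 ] 625.918468449652 366.8623971867658
0.06 [104.4823007   84.03099458] 624.557651068988 366.89041312656354
0.12 [105.17371429  71.33959785] 622.8870741808807 365.9554159277491
```

View pics/c6.png

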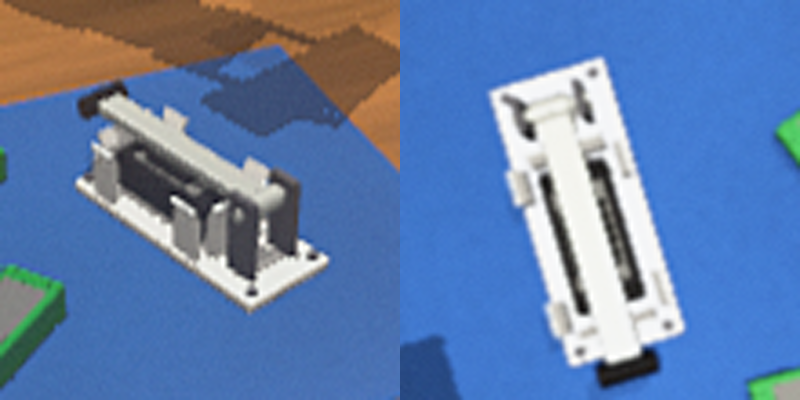

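The handle sits at (103,98) in the left crop. That matches the position predicted for 0 rad (97; 0.06 rad would put it at 84). The pack lies straight between the guides and the gripper is clear.

```bash
python3 -c "
from rig import ticket
print(ticket.hand_in())"
```

```text
the job is handed in; nothing more can be done
None
```

I loaded the short pack flat in the large cradle, shut the clamp to its stop (about 0 rad by camera), moved the arm clear and handed the job in at about 16 s; no verdict came back.

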